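# Load a ground-anchor plate under the marking head and bolt it in

### The job

Load the anchor plate into the marking machine: draw the red-knobbed retaining bolt fully out, slide the plate flat along the nest, bare end first, under the low marking head until it meets the end stop, then push the bolt fully home behind the plate and let go. Do not knock the marking head, and leave the other things on the bench where they are.

Things in the scene. Friction and masses are not known exactly. Their poses are not given: they have to be found in the camera images.
- machine: Column dot-peen marking machine, fixed. Origin on the bench under the head's front face, mid-channel; +x = loading direction (to the column), +z up; mm below in this frame. Grey base x -220 to 230, y +-80, 25 high. Blue nest bed on it, x -215 to 70, y +-55, top z = 37. Column at x = 185, 55 x 60, 440 high, hand wheel on its +y side.
- head: Marking head hanging over the channel, fixed, frame as machine (mm). Aluminium nose x 0 to 70, y +-37, underside z = 48: 11 above the bed, 5 above the plate's top; a stylus tip 1.5 long below its middle. Black body above it, x 0 to 105, y +-50, z 88 to 203. It must not be knocked.
- mouth (a point): Middle of the channel's entrance on the bed's top (machine x = -98, y 0, z 37 mm), axes as the machine's. Two steel rails 7 mm high, inner faces 54 mm apart (y = +-27), run from machine x = -80 to +70; flared lead-ins before them open to about 80 mm here.
- stop (a point): Foot of the end stop's face, mid-channel, on the bed's top (machine x = +60, y 0, z 37 mm), axes as the machine's. The stop is 10 mm high.
- housing (a point): Top centre of the grey bolt housing beside the channel (machine x = -128, y = -47, z = 61 mm): a block 30 (x) x 28 (y) x 36 (z) mm on the bed; its inner face is at y = -33, 8 mm clear of a centred plate's edge.
- bolt (a joint): Retaining bolt (m), slides outwards along the machine's -y. 0 = home: its 12 mm round nose bars the channel at machine x -134 to -122, y to -6, z 40 to 52. 0.030 = fully out, nose inside the housing. A spring detent drives it to the nearer end; about 6 N starts it, past the middle it goes on by itself. Home, it lies 2 mm behind a plate that touches the stop.
- knob (a point): Centre of the bolt's red knob, a cylinder 30 mm diameter, 24 mm long along the machine's y; at home machine x = -128, y = -104, z = 46 mm. Moves with the bolt. At home 31 mm lie between knob and housing, spanned by a 12 mm stem; free all round otherwise.
- plate: Loose steel anchor plate, 0.4 to 0.6 kg, 180 x 50 x 6 mm, on the bench. Origin: centre of its underside; x along its length, +x towards the bare end that goes in first, z up. On its rear half (x -80 to -10 mm) stands a dark welded staple of 14 mm square bar, 50 mm high overall, in the plate's x-z plane. Centre of mass at about x = -15 mm.
- plate_grip (a point): Centre of the staple's top bar: plate x = -45, y = 0, z = 43 mm. The bar is 70 mm long along the plate's x, 14 wide and 14 high; open space below it down to the plate's top.
- plate_nose (a point): Middle of the plate's leading edge, on its underside (plate x = +90 mm). The two front corners are clipped by 8 mm.
- dlock: Loose black bicycle D-lock, 195 x 140 x 34 mm, lying flat. Bystander.
- grinder: Loose cordless angle grinder lying on its disc, green and black, about 360 x 130 x 90 mm. Bystander.
- wrench: Loose steel wrench lying flat. Bystander.
- discs: Loose stack of black cutting discs with yellow labels, 115 mm diameter, 16 high. Bystander.
- can: Loose red spray can, 52 mm diameter, 160 high. Bystander.
- tin: Loose small open steel tin, 100 x 70 x 30 mm. Bystander.
Mind the look-alikes: they are no part of the job. Leave any yellow look-alike of the plate alone.

How it is judged:
On the way, in this order (a step that is already met when the one before it is completed fails the run):
1. the retaining bolt is drawn fully out (value of joint bolt above 0.026 m), for 0.2 s.
2. the plate lies flat in the channel, its leading edge at the stop, with the bolt out (value of joint bolt above 0.02 m and x of plate_nose in the frame of stop above -0.004 m and horizontal distance between plate_nose and stop below 0.006 m and z of plate in the frame of stop below 0.003 m and angle between plate's own z axis and vertical below 0.04 rad), for 0.2 s.
At the end, for the whole second after the job is handed in: The plate lies flat on the bed (within 3 mm and 0.04 rad), bare end under the head, leading edge within 4 mm of the stop and in line with the channel (0.06 rad), at rest; the bolt is home (within 3 mm) behind it (value of joint bolt below 0.003 m and x of plate_nose in the frame of stop above -0.004 m and horizontal distance between plate_nose and stop below 0.006 m and z of plate in the frame of stop below 0.003 m and angle between plate's own z axis and vertical below 0.04 rad and angle between the x axis of plate and the x axis of machine, either way round below 0.06 rad and linear speed of plate below 0.01 m/s); the robot touches nothing.
It fails at once if the marking head is knocked (5 N or more) (contact force between head and anything else above 5 N).
It fails at once if a bystander is moved by more than 30 mm (distance of any of dlock, grinder, wrench, discs, can, tin from where it was at the start of the episode above 0.03 m).
It also fails if it takes over 72 s, if anything falls off the work surface, if the arm or the gripper's body presses on something with over 40 N, if the wrist force passes 120 N, or if a joint passes its speed limit or range.

### The arm

A 6-joint arm with a two-finger parallel gripper is mounted at the origin on the work surface. World frame = base frame: x ahead of the robot, y to its left, z up, the work surface at z = 0. Lengths are in m, angles in rad, forces in N, time in s.
With the tool pointing down it reaches from about 0.425 to 0.95 m from the base axis. Payload 3.5 kg.
Tool frame: the origin (TCP) lies between the finger pads; the fingertips stand 25 mm ahead of it and the grasp point (between the pads) lies 6 mm ahead of it (ctrl.finger_overhang is the distance from the TCP to the fingertips, in m); x points along the fingers, y is the direction in which the jaws open and shut, and the axes are right-handed (so a half turn about x gives the same grasp; the last joint's range is limited). The gripper opens to 85 mm and grips with 20 to 120 N. Pads are 22 mm wide; open, the fingers measure 114 mm over their backs; the gripper's body (76 mm by 85 mm) begins 54 mm behind the grasp point. The pads swing forward as they close: fully open they stand 13 mm farther back than shut.
Start: joints at [-1.341, 0.286, 1.577, -0, 1.279, -0.15], TCP at [0.25, -0.627, 0.256] pointing down, gripper open.
Joint ranges: [-2.77, 2.77], [-0.9, 2.22], [0.21, 2.48], [-1.53, 4.67], [0.24, 2.81], [-2.84, 2.84]. Speed limits (rad/s): [2.79, 2.79, 3.14, 3.14, 3.14, 3.14].

### API

Orientations are given as a unit quaternion [x, y, z, w].
In Python, from plant import ctrl gives the robot as it stands.
- The arm moves only by the tool play_rows, never from a script. Its argument "targets" is a list of rows, each an object with "delta_pos": the shift along the world's x, y, z normalised to -1 to 1, where 1 is 1000 mm, a list of three; "delta_rot": the turn, a rotation vector about the world's x, y, z normalised to -1 to 1, where 1 is pi rad, a list of three; "claw": the finger opening in mm, from 0 to 85.4. In form: [{"delta_pos": [tx, ty, tz], "delta_rot": [wx, wy, wz], "claw": claw}, ...]. A call has 1 to 20 rows; each row is the pose to reach, as a shift and turn from the pose measured when the call began, turning the shorter way round; what a row does not reach only later rows make up. A row lasts 1/12 s, in which the tool goes at most 41.7 mm and 7.16 degrees, less where a joint would pass 70% of its speed; a pose out of reach is approached as far as the arm can. A call with a number of a shift or a turn outside -1 to 1 is refused whole. A call with a gripper value outside its range is refused whole. The fingers move at their own pace and stop on an object; "newtons" is the grip in N (left out, the last holds). Time passes only in rows, so rows that repeat a pose let the fingers close. It gives the time, the measured TCP pose, the force and the opening at its end, in the units of the state.
- ctrl.get_state(): the state, without advancing time (a new reading comes with each control period).
- ctrl.read_camera(name): name is "scene" or "top"; returns the picture (420x560x3 uint8, blue, green, red); there is no depth.
- ctrl.calibration(name): a dict with "fx", "fy", "cx", "cy" (pixels), "k1" (the pictures are not rectified: a ray, as slopes to the right and down, at radius r is drawn at 1 + k1 r^2 times it, then the intrinsics apply), "camera_from_world" (4x4, takes a point from world to camera coordinates). Camera axes: x right, y down, z forward; pixel columns grow to the right and rows downward; lengths in m; the calibration is good to about 2 mm. A picture is of the moment at which its call begins. calibration takes no time and is no camera call.
- ctrl.sign_off(): hands the job in, once; it reports no verdict.
The state is a dict: "time": time; "qpos": joint angles; "dq": joint speeds; "joint_efforts": joint torques, N m; "eef_pos": TCP position; "tcp_rot": TCP orientation; "contact_force": force on the tool from outside, world axes, zero at the start; "wrist_torque": the same for the moment, N m; "opening": opening from 0.0 (shut) to 1.0 (fully open).
Only numpy, scipy, OpenCV 4.12 (cv2) and the standard library are available. Lean on these libraries where they do the work, as an engineer would, in place of code of your own. Each camera call takes 0.05 s, during which the arm holds its last target. There are 200 camera calls.

## Working session

There is one attempt and no reset: what is moved stays moved. The work goes in short steps, Python scripts to look and compute and a tool call to move; the robot and the scene stay as the last step left them, time stands still between calls to the robot, and variables do not carry over. Pictures are saved under pics/ and viewed, about 8 in all and at most 12, crops included, and the job is handed in when it is done.

Besides the shell and the picture viewer there is one more tool, called in YAML: its name, and indented under it one key for each argument. play_rows: Moves the arm, as the interface text tells. Its arguments: {"type":"object","properties":{"targets":{"type":"array"},"newtons":{"type":"number"}},"required":["targets"]}

```bash
mkdir -p pics; python3 - <<'E'
from plant import ctrl
import cv2,numpy as np
for n in("scene","top"):
    im=ctrl.read_camera(n); cv2.imwrite(f"pics/{n}0.png",im)
    c=ctrl.calibration(n); print(n,{k:c[k] for k in("fx","fy","cx","cy","k1")}); print(np.round(c["camera_from_world"],4))
print(ctrl.get_state())
E
```

```text
scene {'fx': 526.1547438116764, 'fy': 526.1547438116764, 'cx': 273.31063086460694, 'cy': 213.4835049685056, 'k1': -0.08700371435332221}
[[ 0.8673  0.4975 -0.0147 -0.4192]
 [ 0.3776 -0.6768 -0.6319 -0.1958]
 [-0.3243  0.5425 -0.7749  1.5828]
 [ 0.      0.      0.      1.    ]]
top {'fx': 405.2423090977961, 'fy': 405.2423090977961, 'cx': 273.25067170760536, 'cy': 209.54315289863519, 'k1': -0.02488568743688341}
[[ 0.0022 -1.      0.0092 -0.0945]
 [-0.9867 -0.0036 -0.1622  0.514 ]
 [ 0.1623 -0.0087 -0.9867  0.9464]
 [ 0.      0.      0.      1.    ]]
{'time': 0.1, 'qpos': array([-1.34100598e+00,  2.87105662e-01,  1.57802875e+00, -3.93037035e-05,
        1.27860219e+00, -1.49992509e-01]), 'dq': array([ 4.86932364e-05, -1.89182202e-04, -1.65662631e-03, -2.38723742e-03,
        8.62557009e-04, -7.27605217e-04]), 'joint_efforts': array([ 1.30017299e-03, -4.07296264e+01, -2.93698186e+01, -9.91518164e-05,
        3.41618041e-03, -3.94166108e-06]), 'eef_pos': array([ 0.25013474, -0.62636022,  0.25506738]), 'tcp_rot': array([-0.69435166, -0.13422875,  0.69443872, -0.13271501]), 'contact_force': array([-0.27173309, -0.04870681, -0.44787701]), 'wrist_torque': array([-0.01772862, -0.03493859, -0.0166209 ]), 'opening': 1.0032655823776098}
```

View pics/scene0.png

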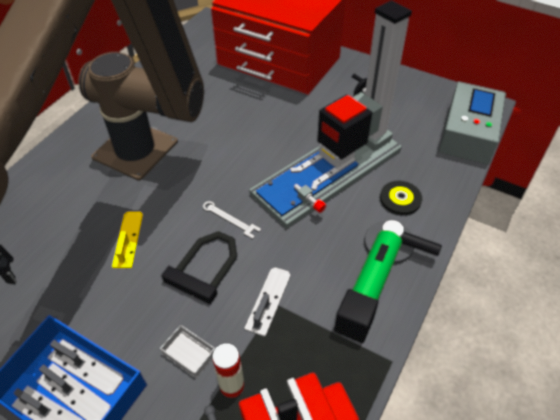

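View pics/top0.png

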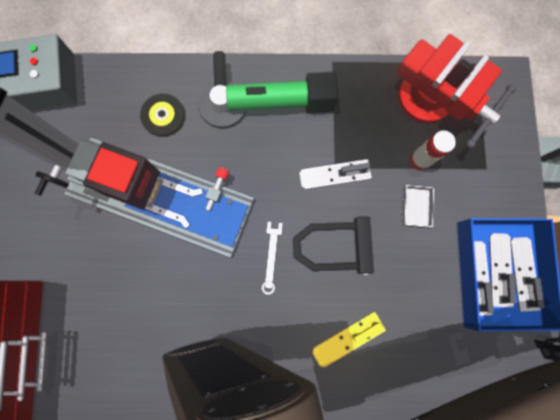

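```bash
cat > h.py <<'E'
import cv2,numpy as np
from plant import ctrl
def rays(n,px):
    c=ctrl.calibration(n);K=np.array([[c["fx"],0,c["cx"]],[0,c["fy"],c["cy"]],[0,0,1]])
    u=cv2.undistortPoints(np.array(px,float).reshape(-1,1,2),K,np.array([c["k1"],0,0,0,0])).reshape(-1,2)
    T=np.array(c["camera_from_world"]);R=T[:3,:3]
    return -R.T@T[:3,3],np.c_[u,np.ones(len(u))]@R
def plane(n,px,z):
    o,d=rays(n,px);return o+d*((z-o[2])/d[:,2:])
def tri(a,b):
    (o,d),(p,e)=rays("scene",[a]),rays("top",[b]);d,e=d[0],e[0]
    s=np.linalg.lstsq(np.c_[d,-e],p-o,rcond=None)[0];P,Q=o+s[0]*d,p+s[1]*e
    return (P+Q)/2,np.linalg.norm(P-Q)
def proj(n,P):
    c=ctrl.calibration(n);T=np.array(c["camera_from_world"]);K=np.array([[c["fx"],0,c["cx"]],[0,c["fy"],c["cy"]],[0,0,1]])
    return cv2.projectPoints(np.array(P,float).reshape(-1,1,3),cv2.Rodrigues(T[:3,:3])[0],T[:3,3],K,np.array([c["k1"],0,0,0,0]))[0].reshape(-1,2)
E
python3 - <<'E'
from h import *
t=cv2.imread("pics/top0.png");s=cv2.imread("pics/scene0.png")
def crop(i,x,y,w,h,k):return cv2.resize(i[y:y+h,x:x+w],None,fx=k,fy=k,interpolation=cv2.INTER_CUBIC)
a=crop(t,60,130,200,130,4); b=crop(t,290,150,100,45,4);c=crop(s,240,170,100,45,4)
cv2.imwrite("pics/c1.png",a)
cv2.imwrite("pics/c2.png",np.vstack([np.hstack([b,crop(s,235,260,100,45,4)]),np.hstack([crop(s,240,170,100,90,4),crop(s,235,260,100,90,4)])]))
for n,i in(("top",t),("scene",s)):
    hs=cv2.cvtColor(i,cv2.COLOR_BGR2HSV)
    for nm,lo,hi in(("red",(0,150,90),(8,255,255)),("blue",(100,120,60),(120,255,255)),("white",(0,0,165),(180,45,255))):
        k,l,st,ce=cv2.connectedComponentsWithStats(cv2.inRange(hs,lo,hi))
        for j in range(1,k):
            if st[j,4]>60: print(n,nm,st[j],ce[j].round(1))
E
```

```text
top red [ 399   35  102   87 4431] [441.1  82.7]
top red [428 138  16  18 100] [433.  148.9]
top red [  87  148   51   44 1424] [112.4 169.7]
top red [  0 283   8  58 157] [  3.3 312.3]
top red [ 20 282   8  57 140] [ 23.8 309. ]
top blue [  0  52  15  24 330] [ 6.9 63. ]
top blue [160 174  38  15 105] [179.3 181.7]
top blue [ 155  187   93   59 2680] [205.6 214. ]
top blue [126 204  58  24 219] [155.9 215.5]
top blue [ 458  218  102  114 6476] [510.7 274. ]
top white [    0     0   560   154 33004] [295.4  33.6]
top white [209  85  18  20 286] [218.   94.6]
top white [481 105  19  17 162] [490.1 113.3]
top white [433 131  22  21 372] [443.8 141. ]
top white [150 160  72  50 447] [199.8 184.5]
top white [ 299  160   73   29 1105] [329.5 174.9]
top white [ 66 169  21  10 123] [ 76.8 173. ]
top white [ 69 183  14   9  66] [ 75.3 187.4]
top white [173 184  29  12 176] [186.8 189.9]
top white [223 188  30  12  69] [237.7 193.1]
top white [405 188  28  39 868] [416.9 207.4]
top white [545 189  15  27 337] [552.8 201.7]
top white [225 194  26  12  61] [237.9 199.2]
top white [107 199 126  
[... 1224 characters left out ...]
[485.6 133.7]
scene white [291 160  20  11  85] [301.3 166.1]
scene white [312 174  17  15  93] [319.3 180.4]
scene white [295 185  15   9  69] [302.7 188.9]
scene white [203 201  57  37 383] [231.7 218.9]
scene white [383 220  21  16 210] [393.5 226.4]
scene white [ 245  268   45   67 1080] [269.7 297.2]
scene white [165 333  45  39 955] [187.5 352.3]
scene white [ 60 340  15  10  67] [ 67.1 344.8]
scene white [213 343  26  25 512] [225.1 355. ]
scene white [  51  350   71   44 1087] [ 93.7 373.3]
scene white [  39  365   71   55 1255] [ 78.8 397.6]
scene white [288 378  23  42 287] [298.6 399.2]
scene white [261 389  17  31 217] [268.9 404. ]
scene white [ 23 391  58  29 503] [ 51.3 410.5]
```

View pics/c1.png

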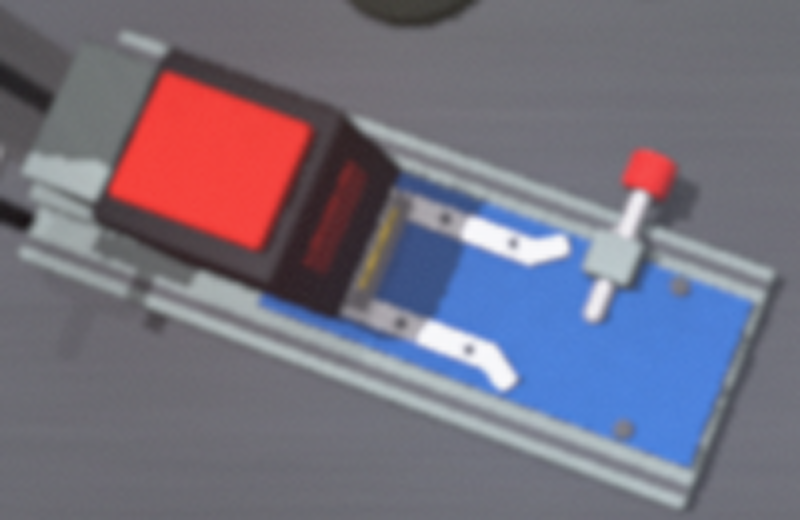

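View pics/c2.png

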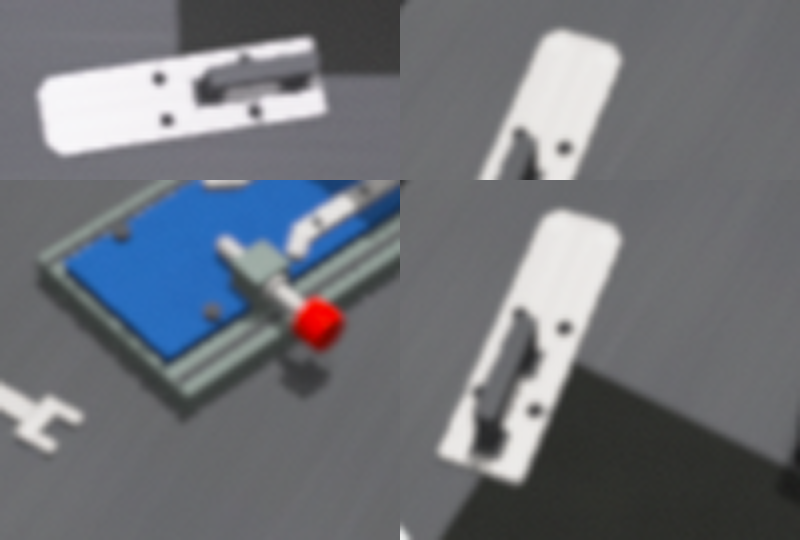

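```bash
python3 - <<'E'
from h import *
f=lambda L,x0,y0:[((x+.5)/4-.5+x0,(y+.5)/4-.5+y0) for x,y in L]
np.set_printoptions(precision=4,suppress=True)
base=f([(775,275),(690,505)],60,130);bed=f([(752,302),(690,466)],60,130)
B=plane("top",base,.025);D=plane("top",bed,.037);print("base",B,"\nbed",D)
H=plane("top",f([(600,230),(648,243),(630,285),(583,270)],60,130),.073);print("housing top",H.mean(0), plane("top",f([(600,230),(648,243),(630,285),(583,270)],60,130),.061).mean(0))
sb=f([(185,215),(40,82)],240,170);sd=f([(168,180),(65,85)],240,170)
print("scene base",plane("scene",sb,.025),"bed",plane("scene",sd,.037))
print("knob tri",tri((319.1,205.4),f([(650,173)],60,130)[0]),"planes",plane("scene",[(319.1,205.4)],.046),plane("top",f([(650,173)],60,130),.046))
print("nose tip top",plane("top",f([(593,313)],60,130),.046))
# plate
for n,i in(("top","pics/top0.png"),("scene","pics/scene0.png")):
    im=cv2.imread(i);x0,y0=((285,150) if n=="top" else (235,255))
    g=cv2.cvtColor(im,cv2.COLOR_BGR2HSV);m=cv2.inRange(g,(0,0,140),(180,60,255))
    k,l,st,ce=cv2.connectedComponentsWithStats(m)
    j=l[176,310] if n=="top" else l[280,277]
    c=cv2.findContours((l==j).astype(np.uint8),cv2.RETR_EXTERNAL,cv2.CHAIN_APPROX_NONE)[0][0].reshape(-1,2)
    P=plane(n,c,.006)[:,:2]
    (cx,cy),wh,a=cv2.minAreaRect((P*1000).astype(np.float32));print(n,"plate",cx,cy,wh,a)
E
```

```text
base [[ 0.5452 -0.0435  0.025 ]
 [ 0.4023  0.0069  0.025 ]] 
bed [[ 0.5259 -0.03    0.037 ]
 [ 0.4252  0.0062  0.037 ]]
housing top [0.5465 0.0496 0.073 ] [0.5489 0.0513 0.061 ]
scene base [[ 0.5472 -0.0452  0.025 ]
 [ 0.4049  0.0075  0.025 ]] bed [[ 0.5281 -0.0336  0.037 ]
 [ 0.4272  0.0045  0.037 ]]
knob tri (array([0.6034, 0.0325, 0.0495]), np.float64(0.0013205137443291323)) planes [[0.6019 0.0346 0.046 ]] [[0.6048 0.0334 0.046 ]]
nose tip top [[0.5172 0.066  0.046 ]]
top plate 614.5624389648438 -251.32289123535156 (56.51555252075195, 186.0406494140625) 9.29663372039795
scene plate 613.7657470703125 -250.94815063476562 (54.93431091308594, 183.91824340820312) 9.37890625
```

```bash
python3 - <<'E'
from h import *
from scipy.spatial.transform import Rotation as R
f=lambda L,x0,y0:[((x+.5)/4-.5+x0,(y+.5)/4-.5+y0) for x,y in L]
np.set_printoptions(precision=4,suppress=True)
for L,z in(([(690,505),(22,255)],.025),([(775,275),(355,120)],.025),([(690,466),(265,305)],.037)):
    P=plane("top",f(L,60,130),z);d=P[1]-P[0];print(np.degrees(np.arctan2(d[1],d[0])))
s=ctrl.get_state();m=R.from_quat(s["tcp_rot"]).as_matrix();print(m,"yaw y",np.degrees(np.arctan2(m[1,1],m[0,1])))
# consistency: project expected model points, yaw 70.2
a=np.radians(70.2);X=np.array([np.cos(a),np.sin(a),0]);Y=np.array([-X[1],X[0],0]);O=np.array([.5486,.1889,0])
M=lambda x,y,z:O+X*x/1e3+Y*y/1e3+[0,0,z/1e3]
for n,p in(("knob",(-128,-104,46)),("nose",(-128,-6,52)),("housing",(-128,-47,73)),("mouth",(-98,0,37)),("bed-",(-215,-55,37)),("bed+",(-215,55,37)),("bed70+",(70,55,37)),("head0-",(0,-50,203)),("head0+",(0,50,203)),("colfoot",(230,80,25))):
    q=proj("top",M(*p))[0];print(n,M(*p),"crop1",(q-[60,130]+.5)*4-.5,"scene",proj("scene",M(*p))[0])
b=np.radians(99.3);px=np.array([np.cos(b),np.sin(b),0]);C=np.array([.6142,-.2511,0])
for e in(-80,-10):print("bar",(proj("top",C+px*e/1e3+[0,0,.05])[0]-[290,150]+.5)*4-.5, (proj("scene",C+px*e/1e3+[0,0,.05])[0]-[235,260]+.5)*4-.5+[400,180])
E
```

```text
69.93810251672049
69.66579487224224
69.60732527201822
[[-0.0005  0.3707 -0.9287]
 [ 0.0021 -0.9287 -0.3707]
 [-1.     -0.0021 -0.0003]] yaw y -68.23937725238717
knob [0.6031 0.0332 0.046 ] crop1 [650.1496 175.7651] scene [319.28   205.9364]
nose [0.5109 0.0664 0.052 ] crop1 [590.4838 321.6298] scene [294.2288 183.4309]
housing [0.5495 0.0525 0.073 ] crop1 [610.3642 251.9871] scene [304.8029 186.7271]
mouth [0.5154 0.0967 0.037 ] crop1 [545.0389 318.1187] scene [300.8507 180.5943]
bed- [ 0.5275 -0.032   0.037 ] crop1 [755.2805 299.4255] scene [281.7314 214.1252]
bed+ [0.424  0.0052 0.037 ] crop1 [691.5255 467.9226] scene [255.0149 190.2741]
bed70+ [0.5206 0.2734 0.037 ] crop1 [257.8732 308.7834] scene [330.7185 142.421 ]
head0- [0.5956 0.172  0.203 ] crop1 [348.7038 113.4506] scene [344.4739 128.2502]
head0+ [0.5016 0.2058 0.203 ] crop1 [272.6942 291.0701] scene [317.2447 109.0119]
colfoot [0.5512 0.4324 0.025 ] crop1 [ 14.8558 262.8013] scene [361.7558 117.7757]
bar [317.9797  59.1499] [482.1399 415.6769]
bar [207.2218  76.2553] [527.3974 312.837 ]
```

play_rows:
  targets:
    - {"delta_pos": [0.353, 0.66, -0.055], "delta_rot": [0, 0, 0.768], "claw": 60}
    - {"delta_pos": [0.353, 0.66, -0.055], "delta_rot": [0, 0, 0.768], "claw": 60}
    - {"delta_pos": [0.353, 0.66, -0.055], "delta_rot": [0, 0, 0.768], "claw": 60}
    - {"delta_pos": [0.353, 0.66, -0.055], "delta_rot": [0, 0, 0.768], "claw": 60}
    - {"delta_pos": [0.353, 0.66, -0.055], "delta_rot": [0, 0, 0.768], "claw": 60}
    - {"delta_pos": [0.353, 0.66, -0.055], "delta_rot": [0, 0, 0.768], "claw": 60}
    - {"delta_pos": [0.353, 0.66, -0.055], "delta_rot": [0, 0, 0.768], "claw": 60}
    - {"delta_pos": [0.353, 0.66, -0.055], "delta_rot": [0, 0, 0.768], "claw": 60}
    - {"delta_pos": [0.353, 0.66, -0.055], "delta_rot": [0, 0, 0.768], "claw": 60}
    - {"delta_pos": [0.353, 0.66, -0.055], "delta_rot": [0, 0, 0.768], "claw": 60}
    - {"delta_pos": [0.353, 0.66, -0.055], "delta_rot": [0, 0, 0.768], "claw": 60}
    - {"delta_pos": [0.353, 0.66, -0.055], "delta_rot": [0, 0, 0.768], "claw": 60}
    - {"delta_pos": [0.353, 0.66, -0.055], "delta_rot": [0, 0, 0.768], "claw": 60}
    - {"delta_pos": [0.353, 0.66, -0.055], "delta_rot": [0, 0, 0.768], "claw": 60}
    - {"delta_pos": [0.353, 0.66, -0.055], "delta_rot": [0, 0, 0.768], "claw": 60}
    - {"delta_pos": [0.353, 0.66, -0.055], "delta_rot": [0, 0, 0.768], "claw": 60}
    - {"delta_pos": [0.353, 0.66, -0.055], "delta_rot": [0, 0, 0.768], "claw": 60}
    - {"delta_pos": [0.353, 0.66, -0.055], "delta_rot": [0, 0, 0.768], "claw": 60}
    - {"delta_pos": [0.353, 0.66, -0.055], "delta_rot": [0, 0, 0.768], "claw": 60}
    - {"delta_pos": [0.353, 0.66, -0.055], "delta_rot": [0, 0, 0.768], "claw": 60}
  newtons: 50

```text
time: 1.77
eef_pos: [0.6033, 0.0364, 0.1989]
tcp_rot: [0.119, 0.698, -0.12, 0.696]
contact_force: [-0.2, -0.2, 0.3]
opening: 0.704
```

play_rows:
  targets:
    - {"delta_pos": [0, -0.003, -0.04], "delta_rot": [0, 0, -0.002], "claw": 60}
    - {"delta_pos": [0, -0.003, -0.08], "delta_rot": [0, 0, -0.002], "claw": 60}
    - {"delta_pos": [0, -0.003, -0.11], "delta_rot": [0, 0, -0.002], "claw": 60}
    - {"delta_pos": [0, -0.003, -0.13], "delta_rot": [0, 0, -0.002], "claw": 60}
    - {"delta_pos": [0, -0.003, -0.147], "delta_rot": [0, 0, -0.002], "claw": 60}
    - {"delta_pos": [0, -0.003, -0.147], "delta_rot": [0, 0, -0.002], "claw": 60}
    - {"delta_pos": [0, -0.003, -0.147], "delta_rot": [0, 0, -0.002], "claw": 60}

```text
time: 2.35
eef_pos: [0.6022, 0.0335, 0.0505]
tcp_rot: [0.121, 0.699, -0.123, 0.694]
contact_force: [-0.4, 0.1, 0.2]
opening: 0.701
```

```bash
python3 - <<'E'
from h import *
f=lambda n,x,y:cv2.resize(ctrl.read_camera(n)[y:y+75,x:x+100],None,fx=4,fy=4,interpolation=cv2.INTER_CUBIC)
cv2.imwrite("pics/k1.png",np.hstack([f("top",180,140),f("scene",270,170)]))
E
```

```text
(no output)
```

View pics/k1.png

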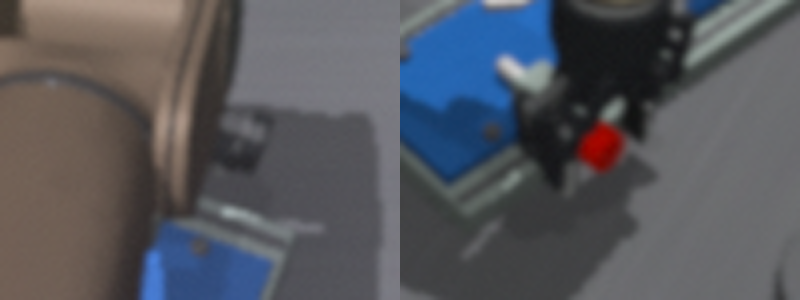

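play_rows:
  targets:
    - {"delta_pos": [0, 0, 0], "delta_rot": [0, 0, 0], "claw": 20}
    - {"delta_pos": [0, 0, 0], "delta_rot": [0, 0, 0], "claw": 20}
    - {"delta_pos": [0, 0, 0], "delta_rot": [0, 0, 0], "claw": 20}
    - {"delta_pos": [0, 0, 0], "delta_rot": [0, 0, 0], "claw": 20}
    - {"delta_pos": [0, 0, 0], "delta_rot": [0, 0, 0], "claw": 20}
    - {"delta_pos": [0, 0, 0], "delta_rot": [0, 0, 0], "claw": 20}
    - {"delta_pos": [0, 0, 0], "delta_rot": [0, 0, 0], "claw": 20}
    - {"delta_pos": [0, 0, 0], "delta_rot": [0, 0, 0], "claw": 20}
  newtons: 50

```text
time: 3.12
eef_pos: [0.6056, 0.0335, 0.0553]
tcp_rot: [0.122, 0.696, -0.122, 0.697]
contact_force: [-0.9, 0.7, 5.6]
opening: 0.335
```

play_rows:
  targets:
    - {"delta_pos": [0.003, -0.001, -0.004], "delta_rot": [0, 0, 0], "claw": 20}
    - {"delta_pos": [0.008, -0.003, -0.004], "delta_rot": [0, 0, 0], "claw": 20}
    - {"delta_pos": [0.013, -0.005, -0.004], "delta_rot": [0, 0, 0], "claw": 20}
    - {"delta_pos": [0.018, -0.0066, -0.004], "delta_rot": [0, 0, 0], "claw": 20}
    - {"delta_pos": [0.023, -0.0084, -0.004], "delta_rot": [0, 0, 0], "claw": 20}
    - {"delta_pos": [0.028, -0.0102, -0.004], "delta_rot": [0, 0, 0], "claw": 20}
    - {"delta_pos": [0.03, -0.011, -0.004], "delta_rot": [0, 0, 0], "claw": 20}
    - {"delta_pos": [0.03, -0.011, -0.004], "delta_rot": [0, 0, 0], "claw": 20}

```text
time: 3.78
eef_pos: [0.6341, 0.023, 0.055]
tcp_rot: [0.122, 0.698, -0.122, 0.695]
contact_force: [-14.9, 2.3, 21.9]
opening: 0.333
```

play_rows:
  targets:
    - {"delta_pos": [-0.001, 0, 0], "delta_rot": [0, 0, 0], "claw": 60}
    - {"delta_pos": [-0.001, 0, 0], "delta_rot": [0, 0, 0], "claw": 60}
    - {"delta_pos": [-0.001, 0, 0], "delta_rot": [0, 0, 0], "claw": 60}
    - {"delta_pos": [-0.001, 0, 0], "delta_rot": [0, 0, 0], "claw": 60}
    - {"delta_pos": [-0.001, 0, 0], "delta_rot": [0, 0, 0], "claw": 60}
    - {"delta_pos": [-0.001, 0, 0.03], "delta_rot": [0, 0, 0], "claw": 60}
    - {"delta_pos": [-0.001, 0, 0.07], "delta_rot": [0, 0, 0], "claw": 60}
    - {"delta_pos": [-0.001, 0, 0.11], "delta_rot": [0, 0, 0], "claw": 60}
    - {"delta_pos": [-0.001, 0, 0.14], "delta_rot": [0, 0, 0], "claw": 60}
    - {"delta_pos": [-0.001, 0, 0.14], "delta_rot": [0, 0, 0], "claw": 60}

```text
time: 4.62
eef_pos: [0.6374, 0.0225, 0.204]
tcp_rot: [0.122, 0.693, -0.122, 0.7]
contact_force: [1.2, 0.3, 1.2]
opening: 0.703
```

```bash
python3 - <<'E'
from h import *
im=ctrl.read_camera("scene");hs=cv2.cvtColor(im,cv2.COLOR_BGR2HSV)
k,l,st,ce=cv2.connectedComponentsWithStats(cv2.inRange(hs,(0,150,90),(8,255,255)))
for j in range(1,k):
    if st[j,4]>40 and 180<ce[j][1]<240: print(st[j],ce[j],plane("scene",[ce[j]],.046))
print(ctrl.get_state()["eef_pos"])
E
```

```text
[321 206  13  13 112] [327.01785714 212.25      ] [[0.63007404 0.0239452  0.046     ]]
[0.63583229 0.02267946 0.20017239]
```

play_rows:
  targets:
    - {"delta_pos": [-0.0144, -0.318, -0.05], "delta_rot": [0, 0, -0.337], "claw": 60}
    - {"delta_pos": [-0.0144, -0.318, -0.05], "delta_rot": [0, 0, -0.337], "claw": 60}
    - {"delta_pos": [-0.0144, -0.318, -0.05], "delta_rot": [0, 0, -0.337], "claw": 60}
    - {"delta_pos": [-0.0144, -0.318, -0.05], "delta_rot": [0, 0, -0.337], "claw": 60}
    - {"delta_pos": [-0.0144, -0.318, -0.05], "delta_rot": [0, 0, -0.337], "claw": 60}
    - {"delta_pos": [-0.0144, -0.318, -0.05], "delta_rot": [0, 0, -0.337], "claw": 60}
    - {"delta_pos": [-0.0144, -0.318, -0.05], "delta_rot": [0, 0, -0.337], "claw": 60}
    - {"delta_pos": [-0.0144, -0.318, -0.05], "delta_rot": [0, 0, -0.337], "claw": 60}
    - {"delta_pos": [-0.0144, -0.318, -0.05], "delta_rot": [0, 0, -0.337], "claw": 60}
    - {"delta_pos": [-0.0144, -0.318, -0.05], "delta_rot": [0, 0, -0.337], "claw": 60}
    - {"delta_pos": [-0.0144, -0.318, -0.05], "delta_rot": [0, 0, -0.337], "claw": 60}
    - {"delta_pos": [-0.0144, -0.318, -0.05], "delta_rot": [0, 0, -0.337], "claw": 60}
    - {"delta_pos": [-0.0144, -0.318, -0.05], "delta_rot": [0, 0, -0.337], "claw": 60}

```text
time: 5.75
eef_pos: [0.6215, -0.294, 0.1496]
tcp_rot: [0.455, 0.539, -0.457, 0.541]
contact_force: [0.6, 0.5, 0.1]
opening: 0.702
```

```bash
cat > st.py <<'E'
from h import *
from scipy.spatial.transform import Rotation as R
s=ctrl.get_state();m=R.from_quat(s["tcp_rot"]).as_matrix()
print(s["time"],s["eef_pos"].round(4),"yaw",np.degrees(np.arctan2(m[1,1],m[0,1])).round(2),"tilt rad",m[:2,0].round(4),"q",s["qpos"].round(2),s["contact_force"].round(1),s["opening"]*85.4)
E
python3 st.py
```

```text
5.75 [ 0.6215 -0.294   0.1496] yaw 9.63 tilt rad [ 0.     -0.0036] q [-0.59  0.41  1.62 -0.    1.11 -0.75] [0.6 0.5 0.1] 59.984290940781
```

play_rows:
  targets:
    - {"delta_pos": [0, -0.0015, -0.035], "delta_rot": [0, 0, -0.002], "claw": 60}
    - {"delta_pos": [0, -0.0015, -0.065], "delta_rot": [0, 0, -0.002], "claw": 60}
    - {"delta_pos": [0, -0.0015, -0.085], "delta_rot": [0, 0, -0.002], "claw": 50}
    - {"delta_pos": [0, -0.0015, -0.1], "delta_rot": [0, 0, -0.002], "claw": 40}
    - {"delta_pos": [0, -0.0015, -0.1], "delta_rot": [0, 0, -0.002], "claw": 30}
    - {"delta_pos": [0, -0.0015, -0.1], "delta_rot": [0, 0, -0.002], "claw": 8}
    - {"delta_pos": [0, -0.0015, -0.1], "delta_rot": [0, 0, -0.002], "claw": 8}
    - {"delta_pos": [0, -0.0015, -0.1], "delta_rot": [0, 0, -0.002], "claw": 8}
    - {"delta_pos": [0, -0.0015, -0.1], "delta_rot": [0, 0, -0.002], "claw": 8}
    - {"delta_pos": [0, -0.0015, -0.1], "delta_rot": [0, 0, -0.002], "claw": 8}
    - {"delta_pos": [0, -0.0015, -0.1], "delta_rot": [0, 0, -0.002], "claw": 8}
    - {"delta_pos": [0, -0.0015, -0.1], "delta_rot": [0, 0, -0.002], "claw": 8}
    - {"delta_pos": [0, -0.0015, -0.1], "delta_rot": [0, 0, -0.002], "claw": 8}
  newtons: 100

```text
time: 6.83
eef_pos: [0.6219, -0.2958, 0.0505]
tcp_rot: [0.457, 0.537, -0.459, 0.54]
contact_force: [0.0, -0.3, -0.4]
opening: 0.145
```

```bash
python3 st.py
```

```text
6.8333 [ 0.6219 -0.2958  0.0505] yaw 9.27 tilt rad [ 0.0012 -0.0043] q [-0.59  0.53  1.65 -0.    0.95 -0.75] [ 0.  -0.3 -0.4] 12.401534194513655
```

play_rows:
  targets:
    - {"delta_pos": [0, 0, 0.02], "delta_rot": [0, 0, 0], "claw": 8}
    - {"delta_pos": [0, 0, 0.05], "delta_rot": [0, 0, 0], "claw": 8}
    - {"delta_pos": [0, 0, 0.085], "delta_rot": [0, 0, 0], "claw": 8}
    - {"delta_pos": [0, 0, 0.12], "delta_rot": [0, 0, 0], "claw": 8}
    - {"delta_pos": [0, 0, 0.14], "delta_rot": [0, 0, 0], "claw": 8}
    - {"delta_pos": [0, 0, 0.14], "delta_rot": [0, 0, 0], "claw": 8}
    - {"delta_pos": [0, 0, 0.14], "delta_rot": [0, 0, 0], "claw": 8}

```text
time: 7.42
eef_pos: [0.6221, -0.296, 0.1912]
tcp_rot: [0.457, 0.537, -0.459, 0.541]
contact_force: [-0.4, -0.2, -5.5]
opening: 0.14
```

```bash
python3 st.py; cat > mach.py <<'E'
from h import *
a=np.radians(70.0);X=np.array([np.cos(a),np.sin(a),0]);Y=np.array([-X[1],X[0],0]);O=np.array([.5501,.1886,0])
M=lambda x,y,z:O+X*x/1e3+Y*y/1e3+[0,0,z/1e3]
E
python3 - <<'E'
from mach import *
ys=np.arange(-60,61,3)
for n in("top","scene"):
    im=cv2.imread(f"pics/{n}0.png")
    for x in(-75,-65,-55,-45):
        q=proj(n,[M(x,y,44) for y in ys]).astype(np.float32)
        v=cv2.remap(im,q[None,:,0],q[None,:,1],cv2.INTER_LINEAR)[0][:,2]
        print(n,x,[(int(y),int(k)) for y,k in zip(ys,v) if 15<abs(y)<50])
E
```

```text
7.4167 [ 0.6221 -0.296   0.1912] yaw 9.28 tilt rad [ 0.0026 -0.0057] q [-0.59  0.37  1.6  -0.    1.17 -0.75] [-0.4 -0.2 -5.5] 11.943484889010005
top -75 [(-48, 75), (-45, 92), (-42, 171), (-39, 236), (-36, 246), (-33, 247), (-30, 244), (-27, 213), (-24, 126), (-21, 80), (-18, 77), (18, 79), (21, 77), (24, 90), (27, 163), (30, 234), (33, 246), (36, 246), (39, 245), (42, 222), (45, 139), (48, 82)]
top -65 [(-48, 78), (-45, 93), (-42, 159), (-39, 203), (-36, 180), (-33, 174), (-30, 220), (-27, 203), (-24, 124), (-21, 81), (-18, 76), (18, 77), (21, 77), (24, 92), (27, 165), (30, 226), (33, 203), (36, 176), (39, 205), (42, 200), (45, 123), (48, 79)]
top -55 [(-48, 77), (-45, 95), (-42, 172), (-39, 235), (-36, 246), (-33, 246), (-30, 245), (-27, 217), (-24, 127), (-21, 81), (-18, 76), (18, 77), (21, 76), (24, 94), (27, 170), (30, 234), (33, 246), (36, 245), (39, 245), (42, 211), (45, 123), (48, 77)]
top -45 [(-48, 78), (-45, 93), (-42, 171), (-39, 237), (-36, 246), (-33, 246), (-30, 243), (-27, 203), (-24, 119), (-21, 79), (-18, 76), (18, 77), (21, 76), (24, 90), (27, 170), (30, 236), (33,
[... 392 characters left out ...]
3, 163), (-30, 174), (-27, 161), (-24, 114), (-21, 67), (-18, 43), (18, 46), (21, 66), (24, 106), (27, 149), (30, 172), (33, 171), (36, 167), (39, 164), (42, 148), (45, 113), (48, 85)]
scene -55 [(-48, 59), (-45, 103), (-42, 160), (-39, 205), (-36, 224), (-33, 225), (-30, 214), (-27, 182), (-24, 121), (-21, 66), (-18, 43), (18, 45), (21, 67), (24, 111), (27, 170), (30, 210), (33, 225), (36, 223), (39, 207), (42, 166), (45, 116), (48, 79)]
scene -45 [(-48, 61), (-45, 100), (-42, 160), (-39, 205), (-36, 226), (-33, 226), (-30, 215), (-27, 173), (-24, 115), (-21, 61), (-18, 42), (18, 43), (21, 64), (24, 110), (27, 167), (30, 215), (33, 226), (36, 226), (39, 213), (42, 170), (45, 118), (48, 90)]
```

play_rows:
  targets:
    - {"delta_pos": [-0.02, 0.03, 0], "delta_rot": [0, 0, -0.02], "claw": 8}
    - {"delta_pos": [-0.037, 0.062, 0], "delta_rot": [0, 0, -0.04], "claw": 8}
    - {"delta_pos": [-0.054, 0.09, 0], "delta_rot": [0, 0, -0.06], "claw": 8}
    - {"delta_pos": [-0.071, 0.119, 0], "delta_rot": [0, 0, -0.08], "claw": 8}
    - {"delta_pos": [-0.088, 0.147, 0], "delta_rot": [0, 0, -0.1], "claw": 8}
    - {"delta_pos": [-0.105, 0.176, 0], "delta_rot": [0, 0, -0.12], "claw": 8}
    - {"delta_pos": [-0.122, 0.204, 0], "delta_rot": [0, 0, -0.14], "claw": 8}
    - {"delta_pos": [-0.139, 0.233, -0.01], "delta_rot": [0, 0, -0.16], "claw": 8}
    - {"delta_pos": [-0.1547, 0.2593, -0.03], "delta_rot": [0, 0, -0.163], "claw": 8}
    - {"delta_pos": [-0.1547, 0.2593, -0.04], "delta_rot": [0, 0, -0.163], "claw": 8}
    - {"delta_pos": [-0.1547, 0.2593, -0.04], "delta_rot": [0, 0, -0.163], "claw": 8}
    - {"delta_pos": [-0.1547, 0.2593, -0.04], "delta_rot": [0, 0, -0.163], "claw": 8}

```text
time: 8.42
eef_pos: [0.4656, -0.0362, 0.1484]
tcp_rot: [-0.576, -0.405, 0.582, -0.406]
contact_force: [-0.0, -0.0, -4.6]
opening: 0.146
```

```bash
python3 st.py; python3 - <<'E'
from mach import *
e=ctrl.get_state()["eef_pos"];d=e-O;print("machine",d@X*1e3,d@Y*1e3)
f=lambda n,x,y:cv2.resize(ctrl.read_camera(n)[y:y+140,x:x+130],None,fx=3,fy=3,interpolation=cv2.INTER_CUBIC)
cv2.imwrite("pics/e1.png",np.hstack([f("top",150,130),f("scene",220,110)]))
print(proj("scene",[M(-105,.6,62+37)])) 
E
```

```text
8.4167 [ 0.4656 -0.0362  0.1484] yaw -20.02 tilt rad [-0.0061 -0.0051] q [-0.29 -0.06  2.16 -0.01  1.04  0.06] [-0.  -0.  -4.6] 12.425847502407466
machine -240.17330357471704 2.5290521199116367
[[299.68885478 165.98929443]]
```

View pics/e1.png

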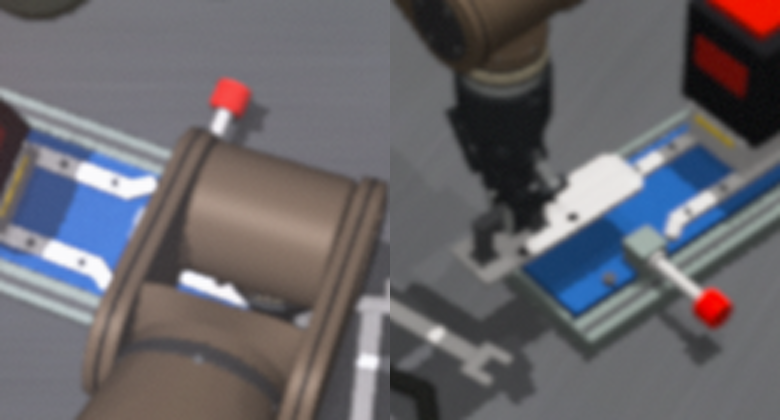

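play_rows:
  targets:
    - {"delta_pos": [0.0018, -0.0007, -0.02], "delta_rot": [0, 0, 0], "claw": 8}
    - {"delta_pos": [0.0018, -0.0007, -0.04], "delta_rot": [0, 0, 0], "claw": 8}
    - {"delta_pos": [0.0018, -0.0007, -0.05], "delta_rot": [0, 0, 0], "claw": 8}
    - {"delta_pos": [0.0018, -0.0007, -0.056], "delta_rot": [0, 0, 0], "claw": 8}
    - {"delta_pos": [0.0018, -0.0007, -0.06], "delta_rot": [0, 0, 0], "claw": 8}
    - {"delta_pos": [0.0018, -0.0007, -0.06], "delta_rot": [0, 0, 0], "claw": 8}
    - {"delta_pos": [0.0018, -0.0007, -0.06], "delta_rot": [0, 0, 0], "claw": 8}

```text
time: 9.1
eef_pos: [0.4704, -0.0385, 0.0918]
tcp_rot: [-0.578, -0.403, 0.581, -0.407]
contact_force: [-0.3, 0.2, -4.6]
opening: 0.141
```

```bash
cat >> st.py <<'E'
from mach import *
d=s["eef_pos"]-O;print("machine",d@X*1e3,d@Y*1e3,"tilt along X,Y",m[:,0]@X,m[:,0]@Y,"F",s["contact_force"]@X,s["contact_force"]@Y)
E
python3 st.py
```

```text
9.1 [ 0.4704 -0.0385  0.0918] yaw -20.11 tilt rad [ 0.0005 -0.0068] q [-0.29  0.05  2.18 -0.01  0.91  0.06] [-0.3  0.2 -4.6] 12.008611958375347
machine -240.63184192365364 -2.7442654118365533 tilt along X,Y -0.006260023225612406 -0.0027807238561109167 F 0.08785721952353791 0.3249849379631083
```

play_rows:
  targets:
    - {"delta_pos": [-0.003, 0.001, -0.002], "delta_rot": [0, 0, 0], "claw": 8}
    - {"delta_pos": [-0.003, 0.001, -0.004], "delta_rot": [0, 0, 0], "claw": 8}
    - {"delta_pos": [-0.003, 0.001, -0.004], "delta_rot": [0, 0, 0], "claw": 8}
    - {"delta_pos": [-0.003, 0.001, -0.004], "delta_rot": [0, 0, 0], "claw": 8}
    - {"delta_pos": [-0.003, 0.001, -0.004], "delta_rot": [0, 0, 0], "claw": 8}
    - {"delta_pos": [-0.003, 0.001, -0.004], "delta_rot": [0, 0, 0], "claw": 8}

```text
time: 9.6
eef_pos: [0.4675, -0.0375, 0.088]
tcp_rot: [-0.578, -0.403, 0.581, -0.407]
contact_force: [0.1, -0.8, -3.8]
opening: 0.139
```

```bash
python3 st.py
```

```text
9.6 [ 0.4675 -0.0375  0.088 ] yaw -20.11 tilt rad [ 0.0009 -0.0069] q [-0.29  0.05  2.19 -0.01  0.9   0.06] [ 0.1 -0.8 -3.8] 11.876667163099954
machine -240.68707154578507 0.26779168804465403 tilt along X,Y -0.006191030207871368 -0.0031979610144394796 F -0.7220907630523391 -0.37353079678102824
```

play_rows:
  targets:
    - {"delta_pos": [0.0027, 0.0075, -0.0005], "delta_rot": [0, 0, 0], "claw": 8}
    - {"delta_pos": [0.0055, 0.015, -0.0005], "delta_rot": [0, 0, 0], "claw": 8}
    - {"delta_pos": [0.0082, 0.0226, -0.0005], "delta_rot": [0, 0, 0], "claw": 8}
    - {"delta_pos": [0.011, 0.03, -0.0005], "delta_rot": [0, 0, 0], "claw": 8}
    - {"delta_pos": [0.0137, 0.0376, -0.0005], "delta_rot": [0, 0, 0], "claw": 8}
    - {"delta_pos": [0.0164, 0.0451, -0.0005], "delta_rot": [0, 0, 0], "claw": 8}
    - {"delta_pos": [0.0192, 0.0526, -0.0005], "delta_rot": [0, 0, 0], "claw": 8}
    - {"delta_pos": [0.0205, 0.0564, -0.0005], "delta_rot": [0, 0, 0], "claw": 8}
    - {"delta_pos": [0.0205, 0.0564, -0.0005], "delta_rot": [0, 0, 0], "claw": 8}
    - {"delta_pos": [0.0205, 0.0564, -0.0005], "delta_rot": [0, 0, 0], "claw": 8}

```text
time: 10.43
eef_pos: [0.4881, 0.0194, 0.0875]
tcp_rot: [-0.578, -0.403, 0.58, -0.407]
contact_force: [1.3, 0.7, -3.3]
opening: 0.139
```

```bash
python3 st.py
```

```text
10.4333 [0.4881 0.0194 0.0875] yaw -20.07 tilt rad [ 0.0011 -0.0065] q [-0.17  0.09  2.15 -0.01  0.9   0.19] [ 1.3  0.7 -3.3] 11.829022612852789
machine -180.14728547335648 0.3751408159275851 tilt along X,Y -0.0057489977371690225 -0.003244921832209932 F 1.1355537034955803 -0.9583288517414067
```

play_rows:
  targets:
    - {"delta_pos": [0.0027, 0.0075, -0.0005], "delta_rot": [0, 0, 0], "claw": 8}
    - {"delta_pos": [0.0055, 0.015, -0.0005], "delta_rot": [0, 0, 0], "claw": 8}
    - {"delta_pos": [0.0082, 0.0226, -0.0005], "delta_rot": [0, 0, 0], "claw": 8}
    - {"delta_pos": [0.011, 0.03, -0.0005], "delta_rot": [0, 0, 0], "claw": 8}
    - {"delta_pos": [0.0137, 0.0376, -0.0005], "delta_rot": [0, 0, 0], "claw": 8}
    - {"delta_pos": [0.0164, 0.0451, -0.0005], "delta_rot": [0, 0, 0], "claw": 8}
    - {"delta_pos": [0.0192, 0.0526, -0.0005], "delta_rot": [0, 0, 0], "claw": 8}
    - {"delta_pos": [0.0219, 0.0602, -0.0005], "delta_rot": [0, 0, 0], "claw": 8}
    - {"delta_pos": [0.0246, 0.0677, -0.0005], "delta_rot": [0, 0, 0], "claw": 8}
    - {"delta_pos": [0.0274, 0.0752, -0.0005], "delta_rot": [0, 0, 0], "claw": 8}
    - {"delta_pos": [0.0291, 0.0799, -0.0005], "delta_rot": [0, 0, 0], "claw": 8}
    - {"delta_pos": [0.0291, 0.0799, -0.0005], "delta_rot": [0, 0, 0], "claw": 8}
    - {"delta_pos": [0.0291, 0.0799, -0.0005], "delta_rot": [0, 0, 0], "claw": 8}

```text
time: 11.52
eef_pos: [0.518, 0.1007, 0.0873]
tcp_rot: [0.58, 0.403, -0.579, 0.407]
contact_force: [0.5, 2.6, -0.0]
opening: 0.141
```

```bash
python3 st.py
```

```text
11.5167 [0.518  0.1007 0.0873] yaw -20.09 tilt rad [ 0.0032 -0.004 ] q [ 0.    0.17  2.05 -0.01  0.91  0.35] [ 0.5  2.6 -0. ] 12.063982870857581
machine -93.61150011687025 0.10056579555246233 tilt along X,Y -0.002649060204353685 -0.004394551449073397 F 2.6115308041349103 0.4708458537344602
```

play_rows:
  targets:
    - {"delta_pos": [0.001, 0.0028, -0.0003], "delta_rot": [0, 0, 0], "claw": 8}
    - {"delta_pos": [0.002, 0.0056, -0.0003], "delta_rot": [0, 0, 0], "claw": 8}
    - {"delta_pos": [0.0031, 0.0085, -0.0003], "delta_rot": [0, 0, 0], "claw": 8}
    - {"delta_pos": [0.0041, 0.0113, -0.0003], "delta_rot": [0, 0, 0], "claw": 8}
    - {"delta_pos": [0.0051, 0.0141, -0.0003], "delta_rot": [0, 0, 0], "claw": 8}
    - {"delta_pos": [0.0058, 0.016, -0.0003], "delta_rot": [0, 0, 0], "claw": 8}
    - {"delta_pos": [0.0058, 0.016, -0.0003], "delta_rot": [0, 0, 0], "claw": 8}
    - {"delta_pos": [0.0058, 0.016, -0.0003], "delta_rot": [0, 0, 0], "claw": 8}

```text
time: 12.18
eef_pos: [0.5239, 0.1164, 0.0874]
tcp_rot: [-0.58, -0.403, 0.58, -0.407]
contact_force: [-1.3, -1.5, 4.6]
opening: 0.14
```

```bash
python3 st.py
```

```text
12.1833 [0.5239 0.1164 0.0874] yaw -20.1 tilt rad [ 0.0031 -0.0045] q [ 0.03  0.19  2.03 -0.01  0.92  0.39] [-1.3 -1.5  4.6] 11.964458070123818
machine -76.84443246001631 -0.08124698731313328 tilt along X,Y -0.003201941216003399 -0.00444715163014784 F -1.8167188697436314 0.7035727953530343
```

play_rows:
  targets:
    - {"delta_pos": [0.0003, 0.0009, 0], "delta_rot": [0, 0, 0], "claw": 8}
    - {"delta_pos": [0.0007, 0.0019, 0], "delta_rot": [0, 0, 0], "claw": 8}
    - {"delta_pos": [0.001, 0.0028, 0], "delta_rot": [0, 0, 0], "claw": 8}
    - {"delta_pos": [0.0012, 0.0033, 0], "delta_rot": [0, 0, 0], "claw": 8}
    - {"delta_pos": [0.0012, 0.0033, 0], "delta_rot": [0, 0, 0], "claw": 8}
    - {"delta_pos": [0.0012, 0.0033, 0], "delta_rot": [0, 0, 0], "claw": 8}

```text
time: 12.68
eef_pos: [0.525, 0.1195, 0.0873]
tcp_rot: [-0.579, -0.403, 0.58, -0.407]
contact_force: [-1.3, -4.6, 3.6]
opening: 0.136
```

```bash
python3 st.py
```

```text
12.6833 [0.525  0.1195 0.0873] yaw -20.09 tilt rad [ 0.0027 -0.005 ] q [ 0.04  0.19  2.03 -0.01  0.92  0.39] [-1.3 -4.6  3.6] 11.620535039378879
machine -73.50697305717263 -0.07156447805047571 tilt along X,Y -0.0037419501117176486 -0.004225078232299082 F -4.809433279772212 -0.3489011212489751
```

play_rows:
  targets:
    - {"delta_pos": [0.0003, 0.0009, 0], "delta_rot": [0, 0, 0], "claw": 8}
    - {"delta_pos": [0.0007, 0.0019, 0], "delta_rot": [0, 0, 0], "claw": 8}
    - {"delta_pos": [0.001, 0.0028, 0], "delta_rot": [0, 0, 0], "claw": 8}
    - {"delta_pos": [0.001, 0.0028, 0], "delta_rot": [0, 0, 0], "claw": 8}
    - {"delta_pos": [0.001, 0.0028, 0], "delta_rot": [0, 0, 0], "claw": 8}

```text
time: 13.1
eef_pos: [0.5251, 0.1197, 0.0873]
tcp_rot: [-0.577, -0.403, 0.582, -0.409]
contact_force: [-4.9, -14.9, 8.2]
opening: 0.143
```

```bash
python3 st.py
```

```text
13.1 [0.5251 0.1197 0.0873] yaw -19.99 tilt rad [-0.0012 -0.0109] q [ 0.04  0.2   2.02 -0.01  0.92  0.4 ] [ -4.9 -14.9   8.2] 12.25245901116165
machine -73.30433384715555 -0.08540570031467491 tilt along X,Y -0.010695427103349368 -0.002577735718265864 F -15.698865463274949 -0.47523404703072514
```

play_rows:
  targets:
    - {"delta_pos": [0, 0, 0], "delta_rot": [0, 0, 0], "claw": 8}
    - {"delta_pos": [0, 0, 0], "delta_rot": [0, 0, 0], "claw": 8}
    - {"delta_pos": [0, 0, 0], "delta_rot": [0, 0, 0], "claw": 8}
    - {"delta_pos": [0, 0, 0], "delta_rot": [0, 0, 0], "claw": 45}
    - {"delta_pos": [0, 0, 0], "delta_rot": [0, 0, 0], "claw": 45}
    - {"delta_pos": [0, 0, 0], "delta_rot": [0, 0, 0], "claw": 45}
    - {"delta_pos": [0, 0, 0], "delta_rot": [0, 0, 0], "claw": 45}
    - {"delta_pos": [0, 0, 0], "delta_rot": [0, 0, 0], "claw": 45}
    - {"delta_pos": [-0.003, -0.008, 0.03], "delta_rot": [0, 0, 0], "claw": 45}
    - {"delta_pos": [-0.007, -0.02, 0.07], "delta_rot": [0, 0, 0], "claw": 45}
    - {"delta_pos": [-0.01, -0.03, 0.11], "delta_rot": [0, 0, 0], "claw": 45}
    - {"delta_pos": [-0.01, -0.03, 0.12], "delta_rot": [0, 0, 0], "claw": 45}

```text
time: 14.1
eef_pos: [0.5181, 0.0888, 0.2145]
tcp_rot: [0.58, 0.4, -0.579, 0.411]
contact_force: [1.5, 0.9, 1.4]
opening: 0.524
```

```bash
python3 st.py; python3 - <<'E'
from mach import *
f=lambda n,x,y:cv2.resize(ctrl.read_camera(n)[y:y+140,x:x+130],None,fx=3,fy=3,interpolation=cv2.INTER_CUBIC)
cv2.imwrite("pics/p1.png",np.hstack([f("top",150,130),f("scene",240,110)]))
o=[240,110]
for y in(-25,25):print("exp rear corners (nose at 60)",(proj("scene",[M(-120,y,43)])[0]-o+.5)*3-.5+[390,0])
print("bar ends",[(proj("scene",[M(x,0,87)])[0]-o+.5)*3-.5+[390,0] for x in(-110,-40)])
E
```

```text
14.1 [0.5181 0.0888 0.2145] yaw -20.04 tilt rad [ 0.0102 -0.0114] q [-0.02 -0.01  1.98 -0.01  1.16  0.34] [1.5 0.9 1.4] 44.76047026224219
machine -104.718082298145 -4.08695451805763 tilt along X,Y -0.007205235110362949 -0.013484182412425811 F 1.405639053964014 -1.1081120456094757
exp rear corners (nose at 60) [575.26342028 236.15830559]
exp rear corners (nose at 60) [538.44155835 205.27664772]
bar ends [array([565.9979712 , 181.49713203]), array([623.69356833, 144.86138454])]
```

View pics/p1.png

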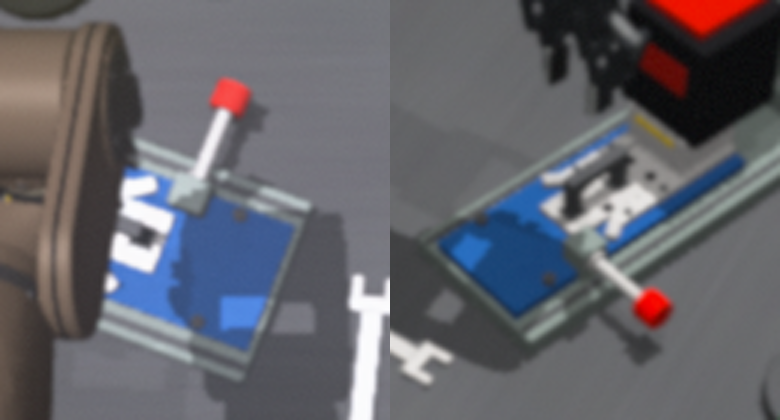

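play_rows:
  targets:
    - {"delta_pos": [0.01, -0.02, 0], "delta_rot": [0, 0, 0.039], "claw": 60}
    - {"delta_pos": [0.02, -0.03, 0], "delta_rot": [0, 0, 0.078], "claw": 60}
    - {"delta_pos": [0.035, -0.04, 0], "delta_rot": [0, 0, 0.117], "claw": 60}
    - {"delta_pos": [0.05, -0.05, 0], "delta_rot": [0, 0, 0.156], "claw": 60}
    - {"delta_pos": [0.065, -0.055, 0], "delta_rot": [0, 0, 0.195], "claw": 60}
    - {"delta_pos": [0.08, -0.06, 0], "delta_rot": [0, 0, 0.234], "claw": 60}
    - {"delta_pos": [0.095, -0.065, -0.01], "delta_rot": [0, 0, 0.273], "claw": 60}
    - {"delta_pos": [0.11, -0.0658, -0.02], "delta_rot": [0, 0, 0.312], "claw": 60}
    - {"delta_pos": [0.1144, -0.0658, -0.025], "delta_rot": [0, 0, 0.351], "claw": 60}
    - {"delta_pos": [0.1144, -0.0658, -0.025], "delta_rot": [0, 0, 0.39], "claw": 60}
    - {"delta_pos": [0.1144, -0.0658, -0.025], "delta_rot": [0, 0, 0.43], "claw": 60}
    - {"delta_pos": [0.1144, -0.0658, -0.025], "delta_rot": [0, 0, 0.47], "claw": 60}
    - {"delta_pos": [0.1144, -0.0658, -0.025], "delta_rot": [0, 0, 0.5], "claw": 60}
    - {"delta_pos": [0.1144, -0.0658, -0.025], "delta_rot": [0, 0, 0.5], "claw": 60}
    - {"delta_pos": [0.1144, -0.0658, -0.025], "delta_rot": [0, 0, 0.5], "claw": 60}
    - {"delta_pos": [0.1144, -0.0658, -0.025], "delta_rot": [0, 0, 0.5], "claw": 60}

```text
time: 15.53
eef_pos: [0.6309, 0.0242, 0.1845]
tcp_rot: [0.127, 0.694, -0.121, 0.699]
contact_force: [-0.0, 1.3, -0.6]
opening: 0.706
```

```bash
python3 st.py
```

```text
15.5333 [0.6309 0.0242 0.1845] yaw 69.87 tilt rad [0.0081 0.0073] q [-0.13  0.25  1.75  0.01  1.13 -1.35] [-0.   1.3 -0.6] 60.28247173990184
machine -126.87475691760822 -132.13599873174067 tilt along X,Y 0.009598754281810881 -0.005147456205688376 F 1.219785217054087 0.4575761478616435
```

play_rows:
  targets:
    - {"delta_pos": [0.001, -0.001, -0.04], "delta_rot": [0, 0, 0], "claw": 60}
    - {"delta_pos": [0.001, -0.001, -0.08], "delta_rot": [0, 0, 0], "claw": 60}
    - {"delta_pos": [0.001, -0.001, -0.11], "delta_rot": [0, 0, 0], "claw": 60}
    - {"delta_pos": [0.001, -0.001, -0.125], "delta_rot": [0, 0, 0], "claw": 60}
    - {"delta_pos": [0.001, -0.001, -0.1335], "delta_rot": [0, 0, 0], "claw": 60}
    - {"delta_pos": [0.001, -0.001, -0.1335], "delta_rot": [0, 0, 0], "claw": 60}
    - {"delta_pos": [0.001, -0.001, -0.1335], "delta_rot": [0, 0, 0], "claw": 20}
    - {"delta_pos": [0.001, -0.001, -0.1335], "delta_rot": [0, 0, 0], "claw": 20}
    - {"delta_pos": [0.001, -0.001, -0.1335], "delta_rot": [0, 0, 0], "claw": 20}
    - {"delta_pos": [0.001, -0.001, -0.1335], "delta_rot": [0, 0, 0], "claw": 20}
    - {"delta_pos": [0.001, -0.001, -0.1335], "delta_rot": [0, 0, 0], "claw": 20}
    - {"delta_pos": [0.001, -0.001, -0.1335], "delta_rot": [0, 0, 0], "claw": 20}
    - {"delta_pos": [0.001, -0.001, -0.1335], "delta_rot": [0, 0, 0], "claw": 20}
    - {"delta_pos": [0.001, -0.001, -0.1335], "delta_rot": [0, 0, 0], "claw": 20}
  newtons: 50

```text
time: 16.7
eef_pos: [0.6338, 0.0229, 0.0538]
tcp_rot: [0.127, 0.692, -0.121, 0.7]
contact_force: [-0.5, -1.1, 6.5]
opening: 0.334
```

```bash
python3 st.py
```

```text
16.7 [0.6338 0.0229 0.0538] yaw 69.86 tilt rad [0.013  0.0066] q [-0.13  0.42  1.8   0.01  0.9  -1.35] [-0.5 -1.1  6.5] 28.508874505007963
machine -127.02682270069599 -135.33545385368066 tilt along X,Y 0.010687380986094591 -0.009931523577794496 F -1.185450724525741 0.05121209521897921
```

Gripped. Push along machine +y (-0.940, 0.342) by about 31 mm.

play_rows:
  targets:
    - {"delta_pos": [-0.004, 0.0014, -0.002], "delta_rot": [0, 0, 0], "claw": 20}
    - {"delta_pos": [-0.008, 0.0029, -0.002], "delta_rot": [0, 0, 0], "claw": 20}
    - {"delta_pos": [-0.012, 0.0044, -0.002], "delta_rot": [0, 0, 0], "claw": 20}
    - {"delta_pos": [-0.016, 0.0058, -0.002], "delta_rot": [0, 0, 0], "claw": 20}
    - {"delta_pos": [-0.02, 0.0073, -0.002], "delta_rot": [0, 0, 0], "claw": 20}
    - {"delta_pos": [-0.024, 0.0087, -0.002], "delta_rot": [0, 0, 0], "claw": 20}
    - {"delta_pos": [-0.028, 0.0102, -0.002], "delta_rot": [0, 0, 0], "claw": 20}
    - {"delta_pos": [-0.0295, 0.0107, -0.002], "delta_rot": [0, 0, 0], "claw": 20}
    - {"delta_pos": [-0.0295, 0.0107, -0.002], "delta_rot": [0, 0, 0], "claw": 20}
    - {"delta_pos": [-0.0295, 0.0107, -0.002], "delta_rot": [0, 0, 0], "claw": 20}

```text
time: 17.53
eef_pos: [0.6056, 0.0334, 0.0539]
tcp_rot: [0.127, 0.691, -0.121, 0.702]
contact_force: [1.1, -0.4, 6.9]
opening: 0.331
```

```bash
python3 st.py
```

```text
17.5333 [0.6056 0.0334 0.0539] yaw 69.87 tilt rad [0.0164 0.006 ] q [-0.11  0.37  1.88  0.01  0.88 -1.34] [ 1.1 -0.4  6.9] 28.25482638735506
machine -126.86003350129263 -105.20867790137174 tilt along X,Y 0.011262158603283048 -0.013360431959420247 F -0.00681610130936087 -1.1316675688623667
```

play_rows:
  targets:
    - {"delta_pos": [-0.0005, 0, 0], "delta_rot": [0, 0, 0], "claw": 60}
    - {"delta_pos": [-0.0005, 0, 0], "delta_rot": [0, 0, 0], "claw": 60}
    - {"delta_pos": [-0.0005, 0, 0], "delta_rot": [0, 0, 0], "claw": 60}
    - {"delta_pos": [-0.0005, 0, 0], "delta_rot": [0, 0, 0], "claw": 60}
    - {"delta_pos": [-0.0005, 0, 0], "delta_rot": [0, 0, 0], "claw": 60}
    - {"delta_pos": [0, 0, 0.03], "delta_rot": [0, 0, 0], "claw": 60}
    - {"delta_pos": [0, 0, 0.07], "delta_rot": [0, 0, 0], "claw": 60}
    - {"delta_pos": [0, 0, 0.11], "delta_rot": [0, 0, 0], "claw": 60}
    - {"delta_pos": [0, -0.04, 0.15], "delta_rot": [0, 0, 0], "claw": 60}
    - {"delta_pos": [0, -0.08, 0.19], "delta_rot": [0, 0, 0], "claw": 60}
    - {"delta_pos": [0, -0.12, 0.2], "delta_rot": [0, 0, 0], "claw": 60}
    - {"delta_pos": [0, -0.16, 0.2], "delta_rot": [0, 0, 0], "claw": 60}
    - {"delta_pos": [0, -0.2, 0.2], "delta_rot": [0, 0, 0], "claw": 60}
    - {"delta_pos": [0, -0.2, 0.2], "delta_rot": [0, 0, 0], "claw": 60}
    - {"delta_pos": [0, -0.2, 0.2], "delta_rot": [0, 0, 0], "claw": 60}

```text
time: 18.78
eef_pos: [0.6053, -0.1712, 0.2542]
tcp_rot: [0.128, 0.69, -0.123, 0.702]
contact_force: [0.6, -0.2, -0.3]
opening: 0.702
```

```bash
python3 st.py; python3 - <<'E'
from mach import *
im=ctrl.read_camera("scene");hs=cv2.cvtColor(im,cv2.COLOR_BGR2HSV)
k,l,st,ce=cv2.connectedComponentsWithStats(cv2.inRange(hs,(0,150,90),(8,255,255)))
for j in range(1,k):
    if st[j,4]>40 and 180<ce[j][1]<240: print(st[j],ce[j],plane("scene",[ce[j]],.046))
f=lambda i,x,y:cv2.resize(i[y:y+140,x:x+130],None,fx=3,fy=3,interpolation=cv2.INTER_CUBIC)
cv2.imwrite("pics/f1.png",np.hstack([f(ctrl.read_camera("top"),140,130),f(im,240,110)]))
for y in(-25,25):print("rear corner top crop",(proj("top",[M(-120,y,43)])[0]-[140,130]+.5)*3-.5)
E
```

```text
18.7833 [ 0.6053 -0.1712  0.2542] yaw 69.57 tilt rad [0.017  0.0042] q [-0.44  0.18  1.71  0.01  1.24 -1.66] [ 0.6 -0.2 -0.3] 59.97779134407539
machine -319.244988139434 -174.91969359929584 tilt along X,Y 0.00975885327751736 -0.014519604054629315 F 0.03255091645924721 -0.643505785907179
[313 200  13  12 112] [319.16964286 205.46428571] [[0.60212006 0.03453573 0.046     ]]
rear corner top crop [204.12706617 216.63065817]
rear corner top crop [181.32689379 273.72055005]
```

View pics/f1.png

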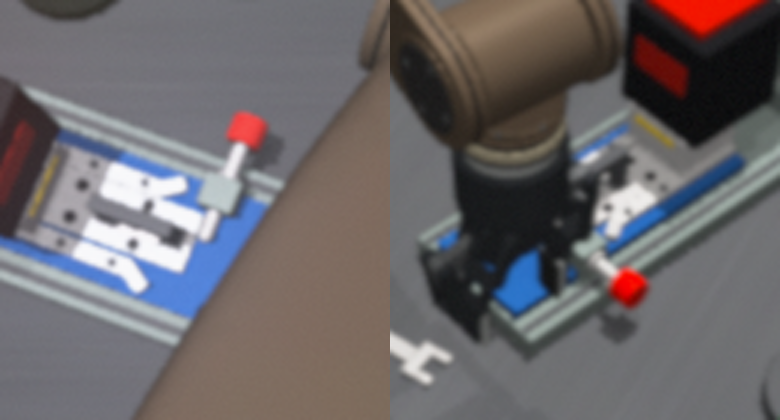

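```bash
python3 -c "
from plant import ctrl
print(ctrl.sign_off())"
```

```text
the job is handed in; nothing more can be done
None
```

The anchor plate is loaded in the marking machine with the bolt home behind it. I handed the job in at about 19 s of the 72 s allowed; no verdict is reported.

- **Bolt out:** I gripped the red knob and drew it outwards. The camera showed the knob moved 30.1 mm, so the bolt was fully out.
- **Plate in:** I carried the plate by its staple to the bed and slid it flat under the head. The push force rose to about 16 N at the stop and the arm stopped advancing, so I let go.
- **Bolt home:** I pushed the knob 30.1 mm back in, released it and moved the arm clear.

**Last checks:**
- The knob is back at its starting pixel, (319.2, 205.5) against (319.1, 205.4).
- In the last pictures the plate's rear corners are within a pixel or so of where they should be with the leading edge at the stop, and the bolt's nose is behind the plate. The arm reads no contact.
- **Small disagreement:** the gripper stopped about 1.7 mm further in than my camera-based estimate of the stop. That is within the 2 mm calibration.
- I felt no sign of the head being touched, and the robot stayed clear of the bystanders, but I did not re-measure where they ended up.

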